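# Dock the tube rack at the code reader

### The job

Push the orange tube rack along the bench until its long side sits flush against the white guide rail and its end is right up against the blue code reader (not the yellow bumper). Only push the rack: do not lift or tip it, do not touch the tubes standing in it, and leave the bottle, the beaker and the tip box where they are.

Things in the scene. Friction and masses are not known exactly. Their poses are not given: they have to be found in the camera images.
- rack: Orange block-shaped tube rack, loose on the bench, 90 mm along its x, 110 mm along its y, 40 mm high, about 0.3 kg, plain upright sides. Origin: centre of its underside. It slides on the bench under a push of about 1 to 4 N. At the start it stands on the robot's side of the rail, its y axis within about 0.65 rad of the rail's.
- tubes: The nine small capped tubes standing in the rack, snapped in so that they move with it; white and green caps 16 mm across reaching 58 mm above the bench, all at least 13 mm inside the rack's edges. Origin: same as the rack's. Not to be touched.
- guide: Low white guide rail fixed to the bench on the side away from the robot, 540 mm long along its y, 30 mm high. Origin: on the bench, at mid-length of the face that looks towards the robot; its x axis points away from the robot into the rail (14 mm thick), so a rack flush against it has its origin at x = -45 mm in this frame.
- reader: Blue code reader with a white top and dark windows, fixed to the bench, 90 mm (x) by 60 mm (y) by 60 mm high, in front of the rail at its left or right end. Same axes as the rail. Origin: centre of its underside, 230 mm along the rail from the rail's middle. Docked, the rack's origin is 85 mm from this origin along the rail, towards the rail's middle.
- bumper: Yellow bumper block, fixed to the bench, 90 mm (x) by 60 mm (y) by 28 mm high, at the other end of the rail, away from the reader. Origin: centre of its underside. The free space between the bumper and the reader is 400 mm.
- bottle: Amber glass bottle with a black cap, 64 mm across, 130 mm high, loose. Origin: centre of its underside. Leave it.
- beaker: Clear glass beaker, 72 mm across at the rim, 95 mm high, loose. Origin: centre of its underside. Leave it.
- tipbox: Blue pipette-tip box with a clear lid, 85 by 85 mm, 70 mm high, loose. Origin: centre of its underside. Leave it.

How it is judged (in metres and radians):
At the end, for the whole second after the job is handed in: The rack stands flat and at rest on the bench, its long side within 5 mm of touching the guide rail and parallel to it within 0.05 rad (3 degrees), its end within 5 mm of touching the reader (x of rack in the frame of guide between -0.05 and -0.04 m and y of rack in the frame of reader between -0.09 and 0.09 m and angle between the y axis of rack and the y axis of guide, either way round below 0.05 rad and height (world z) of rack below 0.004 m and angle between rack's own z axis and vertical below 0.04 rad and linear speed of rack below 0.01 m/s).
It fails at once if the rack is lifted more than 10 mm or tipped more than 0.15 rad (height (world z) of rack above 0.01 m or angle between rack's own z axis and vertical above 0.15 rad).
It fails at once if the tubes in the rack are touched (contact force between any of the arm, the fingers and tubes above 0.5 N).
It fails at once if the bottle, the beaker or the tip box is moved more than 15 mm or tipped (distance of any of bottle, beaker, tipbox from where it was at the start of the episode above 0.015 m or angle between any of bottle, beaker, tipbox's own z axis and vertical above 0.3 rad).
It also fails if it takes over 58 s, if anything falls off the work surface, if the arm or the gripper's body presses on something with over 40 N, if the wrist force passes 120 N, or if a joint passes its speed limit or range.

### The arm

A 7-joint arm with a two-finger parallel gripper is mounted at the origin on the work surface. World frame = base frame: x ahead of the robot, y to its left, z up, the work surface at z = 0. Lengths are in m, angles in degrees, forces in N, time in s.
With the tool pointing down it reaches from about 0.425 to 0.875 m from the base axis. Payload 4.7 kg.
Tool frame: the origin (TCP) lies on the centre line of the jaws, within the pads' length; the fingertips stand 11 mm ahead of it and the grasp point (between the pads) lies 8 mm behind it; z points along the fingers, y is the line along which they close (so a half turn about z gives the same grasp; the last joint's range is limited). The gripper opens to 85 mm and grips with 20 to 120 N. Pads are 22 mm wide; open, the fingers measure 114 mm over their backs; the gripper's body (76 mm by 85 mm) begins 54 mm behind the grasp point. The pads swing forward as they close: fully open they stand 13 mm farther back than shut.
Start: joints at [77.24, 18.392, -4.016, 83.108, 1.295, 78.541, -3.26], TCP at [0.152, -0.632, 0.242] pointing down, gripper open.
Joint ranges: [-163.93, 163.93], [-17.29, 119.83], [-79.2, 71.16], [3.27, 140.29], [-89.18, 269.18], [5.43, 117.66], [-154.24, 154.24]. Speed limits (degrees/s): [147.25, 147.25, 180, 180, 180, 180, 180].

### API

Orientations are given as [roll, pitch, yaw] about the fixed x, y, z axes, in that order (R = Rz(yaw) Ry(pitch) Rx(roll)).
In Python, from workcell import ctrl gives the robot as it stands.
- The arm moves only by the tool play_rows, never from a script. Its argument "plan" is a list that holds one entry, the list of rows, each a list of 4 numbers: the shift along the tool's x, y, z scaled (see below), then the turn about the tool's z scaled (see below). A call has exactly 8 rows; each row is the pose to reach, as a shift and turn from the pose commanded when the call began, along the tool's axes at that moment; what a row does not reach only later rows make up. The controller multiplies each number of a shift by 0.1 m and each number of a turn by 1.5 rad. A row lasts 1/12 s, in which the tool goes at most 41.7 mm and 7.16 degrees, less where a joint would pass 70% of its speed; a pose out of reach is approached as far as the arm can. A call with a number of a shift or a turn outside -1 to 1 is refused whole. A call with a gripper value outside its range is refused whole. "grip" is the closure, from -1 (fully open) to 1 (shut), set as the call begins (left out, the last holds). The fingers move at their own pace and stop on an object; "grip_force" is the grip in N (left out, the last holds). Time passes only in rows, so rows that repeat a pose let the fingers close, or fill a call up. It gives the time, the measured TCP pose, the force, the opening and the grip force at its end, in the units of the state.
- ctrl.read_state(): the state, without advancing time (a new reading comes with each control period).
- ctrl.camera(name): name is "scene" or "top" or "wrist"; returns (picture, depth): 384x512x3 uint8, blue, green, red; 384x512 float32, m along the optical axis (not along the pixel's ray), 0 where there is no reading.
- ctrl.camera_info(name): a dict with "fx", "fy", "cx", "cy" (pixels), "T" (4x4, takes a point from camera to world coordinates). Camera axes: x right, y down, z forward; pixel columns grow to the right and rows downward; lengths in m; the calibration is good to about 2 mm. A picture is of the moment at which its call begins: read the wrist's pose just before it. camera_info takes no time and is no camera call; for the wrist camera it gives the pose at the moment of the call.
- ctrl.sign_off(): hands the job in; it is judged then, once.
Trained networks look in the newest picture that a camera, given by its name, has taken for a name from the list of things; names that differ only in an ending like _2 or _b are one class to them, and where a whole thing is asked for, a point or a joint stands for the part that bears it (a point fixed in the world has none). Each returns a list of dicts, best first, with "conf" (0 to 1); they miss things now and then, are a little off and sometimes report something else, mostly with a low value. They report only what shows in the picture. A call takes as long as a camera call.
- ctrl.masks_of(camera, label): "pixels" (384x512 bool, what is visible of it).
- ctrl.tip_of(camera, label): "centre" ([x, y, z] in m, in world coordinates, good to about 4 mm: a listed point, or the origin of a listed thing).
The state is a dict: "time_s": time; "joint_pos": joint angles; "joint_vel": joint speeds; "joint_torque": joint torques, N m; "tcp_pos": TCP position; "orientation": TCP orientation; "ft_force": force on the tool from outside, world axes, zero at the start; "wrist_torque": the same for the moment, N m; "grip_width": finger opening in m; "grasp_force": force on a finger pad.
Only numpy, scipy, OpenCV 4.12 (cv2) and the standard library are available. Lean on these libraries where they do the work, as an engineer would, in place of code of your own. Each camera call takes 0.05 s, during which the arm holds its last target. There are 200 camera calls.

## Working session

There is one attempt and no reset: what is moved stays moved. The work goes in short steps, Python scripts to look and compute and a tool call to move; the robot and the scene stay as the last step left them, time stands still between calls to the robot, and variables do not carry over. Pictures are saved under pics/ and viewed, at most 10 in all, crops included, and the job is handed in when it is done.

Besides the shell and the picture viewer there is one more tool, called after "Request:" as name([rows], argument=value, ...), one row to a line, values as JSON. play_rows: Moves the arm, as the interface text tells. Shifts and turns lie within -1 to 1; 1 stands for 0.1 m of shift or 1.5 rad of turn. Its arguments: {"type":"object","properties":{"plan":{"type":"array","items":{"type":"array","items":{"type":"array","items":{"type":"number","minimum":-1,"maximum":1}}}},"grip":{"type":"number"},"grip_force":{"type":"number"}},"required":["plan"]}

```bash
mkdir -p pics
cat > h.py <<'E'
import numpy as np, cv2
from workcell import ctrl
def pts(cam,depth,mask):
    i=ctrl.camera_info(cam);v,u=np.nonzero(mask&(depth>0));z=depth[v,u]
    p=np.c_[(u-i['cx'])/i['fx']*z,(v-i['cy'])/i['fy']*z,z]
    return p@i['T'][:3,:3].T+i['T'][:3,3]
def rect(cam,depth,mask,zlo,zhi):
    p=pts(cam,depth,mask);p=p[(p[:,2]>zlo)&(p[:,2]<zhi)]
    r=cv2.minAreaRect((p[:,:2]*1000).astype(np.float32))
    return np.round(r[0],1),np.round(r[1],1),round(r[2],2),len(p)
E
python3 - <<'E'
from h import *
s=ctrl.read_state();print(s['time_s'],s['tcp_pos'],s['orientation'],s['grip_width'])
for c in ['top','scene']:
    im,d=ctrl.camera(c);cv2.imwrite(f'pics/{c}0.png',im)
    for n in ['rack','guide','reader','bumper','bottle','beaker','tipbox']:
        t=ctrl.tip_of(c,n)[:2];print(c,n,[(np.round(a['centre'],3),round(a['conf'],2)) for a in t])
        if c=='top':
            m=ctrl.masks_of(c,n)
            if m:
                p=pts(c,d,m[0]['pixels']);print('  ',rect(c,d,m[0]['pixels'],.02,.2),np.round(np.percentile(p[:,2],[5,50,95]),3))
E
```

```text
0.0 [ 0.1522902  -0.63138211  0.24120716] [-1.79889049e+02  8.17562790e-03  1.35688162e+01] 0.08482373138392604
top rack [(array([ 0.494,  0.005, -0.002]), 0.74)]
   (array([497.1,   8.9]), array([ 90.9, 111. ]), 26.8, 1361) [0.019 0.041 0.06 ]
top guide [(array([ 0.684, -0.03 ,  0.003]), 0.88)]
   (array([684.9, -25.8]), array([537.9,  22.9]), 83.7, 1017) [0.002 0.009 0.033]
top reader [(array([ 0.612, -0.253, -0.001]), 0.72)]
   (array([ 611.2, -248.3]), array([61.2, 92.2]), 85.06, 824) [0.016 0.059 0.064]
top bumper []
   (array([659.6, 207.3]), array([59.6, 90.3]), 83.91, 628) [0.023 0.028 0.033]
top bottle [(array([ 0.544,  0.432, -0.   ]), 0.74), (array([ 0.418, -0.265,  0.002]), 0.61)]
   (array([534.7, 431.3]), array([58.1, 62.5]), 54.06, 597) [0.019 0.089 0.131]
top beaker [(array([ 0.425,  0.298, -0.002]), 0.69)]
   (array([421.1, 297.3]), array([68.1, 66.6]), 49.54, 351) [0.001 0.035 0.095]
top tipbox [(array([ 0.415, -0.266, -0.001]), 0.85)]
   (array([ 412.7, -257.6]), array([84.4, 84.8]), 15.01, 1152) [0.022 0.069 0.074]
scene rack [(array([ 0.496,  0.007, -0.002]), 0.92)]
scene guide [(array([ 0.677, -0.027,  0.   ]), 0.79), (array([ 0.612, -0.255,  0.002]), 0.5)]
scene reader [(array([ 0.611, -0.253,  0.002]), 0.6)]
scene bumper [(array([0.665, 0.207, 0.001]), 0.94)]
scene bottle [(array([0.537, 0.438, 0.002]), 0.91)]
scene beaker [(array([ 0.426,  0.294, -0.003]), 0.59)]
scene tipbox [(array([ 0.414, -0.263,  0.005]), 0.6)]
```

View pics/top0.png

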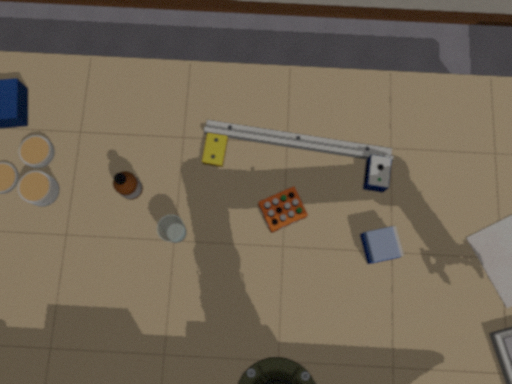

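Run:
```python
from h import *
im,d=ctrl.camera('top')
for n in ['rack','guide','reader','bumper']:
    for c in [0]:
        m=ctrl.masks_of('top',n)[0]['pixels']
        z={'rack':(.033,.045),'guide':(.022,.036),'reader':(.05,.07),'bumper':(.022,.034)}[n]
        print(n,rect('top',d,m,*z))
        p=pts('top',d,m);p=p[(p[:,2]>z[0])&(p[:,2]<z[1])]
        print(np.round(cv2.boxPoints(cv2.minAreaRect((p[:,:2]*1000).astype(np.float32)))))
i=ctrl.camera_info('top');print(i['T'],i['fx'])
```

```text
rack (array([497.5,   8.8]), array([ 90.2, 110.4]), 27.43, 999)
[[432.  37.]
 [483. -61.]
 [563. -19.]
 [512.  79.]]
guide (array([686.9, -26.7]), array([539.4,  19.6]), 83.98, 945)
[[ 649. -294.]
 [ 668. -296.]
 [ 725.  241.]
 [ 705.  243.]]
reader (array([ 611.1, -249.2]), array([61.2, 91.7]), 83.77, 697)
[[ 562. -275.]
 [ 653. -285.]
 [ 660. -224.]
 [ 569. -214.]]
bumper (array([659.8, 206.7]), array([59.4, 90.2]), 85.38, 616)
[[612. 181.]
 [702. 173.]
 [707. 233.]
 [617. 240.]]
[[ 0.05236961 -0.97634924  0.20976078  0.26865821]
 [-0.99862412 -0.05176867  0.00835835  0.07936096]
 [ 0.00269837 -0.2099099  -0.97771701  1.27621599]
 [ 0.          0.          0.          1.        ]] 462.61469624039006
```

Top view: the rack is at about (283,209). The rail runs from (207,127) to (390,153), with the reader at its right end (378,171) and the bumper at its left end (215,149). The sizes and the reader-to-bumper spacing (about 459 mm) match the given values. 

The rail yaw is about -6° and the rack yaw about 27.4°. I'll first push the long side with two fingers, turning it onto the rail, then push the end along to the reader.

Request:
play_rows([
  [[0.1,-0.12,0,0],[0.2,-0.25,0,0],[0.3,-0.37,0,0],[0.4,-0.5,0,0],[0.5,-0.62,0,0],[0.6,-0.75,0,0],[0.7,-0.87,0,0],[0.8,-1,0,0]],
], grip=-0.4, grip_force=20)

```text
time_s: 2.07
tcp_pos: [0.2071, -0.5153, 0.2424]
orientation: [180.0, 0.0, 13.6]
ft_force: [0.6, 0.2, -0.7]
grip_width: 0.0596
grasp_force: 0.0
```

Request:
play_rows([
  [[0.1,-0.12,0,0],[0.2,-0.25,0,0],[0.3,-0.37,0,0],[0.4,-0.5,0,0],[0.5,-0.62,0,0],[0.6,-0.75,0,0],[0.7,-0.87,0,0],[0.8,-1,0,0]],
])

```text
time_s: 2.73
tcp_pos: [0.2617, -0.3986, 0.2424]
orientation: [180.0, 0.0, 13.6]
ft_force: [0.5, -0.2, 0.4]
grip_width: 0.0601
grasp_force: 0.0
```

Request:
play_rows([
  [[0.1,-0.12,0,0],[0.2,-0.25,0,0],[0.3,-0.37,0,0],[0.4,-0.5,0,0],[0.5,-0.62,0,0],[0.6,-0.75,0,0],[0.7,-0.87,0,0],[0.8,-1,0,0]],
])

```text
time_s: 3.4
tcp_pos: [0.3159, -0.2826, 0.2423]
orientation: [180.0, 0.0, 13.6]
ft_force: [-0.8, 0.8, 0.0]
grip_width: 0.0597
grasp_force: 0.0
```

Request:
play_rows([
  [[0.1,-0.12,0,0],[0.2,-0.25,0,0],[0.3,-0.37,0,0],[0.4,-0.5,0,0],[0.5,-0.62,0,0],[0.6,-0.75,0,0],[0.7,-0.87,0,0],[0.8,-1,0,0]],
])

```text
time_s: 4.07
tcp_pos: [0.3699, -0.1666, 0.2423]
orientation: [180.0, 0.0, 13.6]
ft_force: [0.9, 0.2, 0.1]
grip_width: 0.06
grasp_force: 0.0
```

Request:
play_rows([
  [[0.12,-0.13,0,-0.02],[0.24,-0.26,0,-0.04],[0.36,-0.39,0.1,-0.06],[0.5,-0.52,0.2,-0.08],[0.62,-0.65,0.35,-0.1],[0.75,-0.78,0.5,-0.12],[0.88,-0.9,0.65,-0.14],[0.96,-1,0.8,-0.16]],
])

```text
time_s: 4.73
tcp_pos: [0.4408, -0.0458, 0.1619]
orientation: [180.0, -0.1, 27.6]
ft_force: [0.3, 0.6, -0.0]
grip_width: 0.0595
grasp_force: 0.0
```

```bash
cat >> h.py <<'E'
YG=-6.02
def togo(x,y):  # world delta -> tool axes
    s=ctrl.read_state();w=np.radians(s['orientation'][2]);d=np.array([x,y])-s['tcp_pos'][:2]
    print('tcp',np.round(s['tcp_pos'],4),np.round(s['orientation'],1),'tool d mm',np.round(1000*np.array([d@[np.cos(w),np.sin(w)],d@[np.sin(w),-np.cos(w)]]),1))
def look():
    im,d=ctrl.camera('top');m=ctrl.masks_of('top','rack')
    if not m: print('no rack');return im
    r=rect('top',d,m[0]['pixels'],.033,.045);c=r[0]/1000;w=np.radians(YG)
    g=[c@[np.cos(w),np.sin(w)],c@[-np.sin(w),np.cos(w)]]
    print('t',ctrl.read_state()['time_s'],'rack',r,'err x,y mm (guide axes)',np.round(1000*np.array(g)-[634.3,-98.7],1),'conf',m[0]['conf']);return im
E
python3 - <<'E'
from h import *
togo(.435,-.023);im=look();cv2.imwrite('pics/top1.png',im)
E
```

```text
tcp [ 0.4408 -0.0458  0.1619] [ 1.80e+02 -1.00e-01  2.76e+01] tool d mm [  5.5 -22.9]
t 4.8333 rack (array([497.1,   9.4]), array([ 90.1, 110.4]), 26.91, 901) err x,y mm (guide axes) [-140.9  160.2] conf 0.88
```

Request:
play_rows([
  [[0.02,-0.1,0,0],[0.02,-0.2,0.1,0],[0.02,-0.23,0.25,0],[0.02,-0.23,0.4,0],[0.02,-0.23,0.55,0],[0.02,-0.23,0.7,0],[0.02,-0.23,0.85,0],[0.02,-0.23,1,0]],
])

```text
time_s: 5.5
tcp_pos: [0.4306, -0.0271, 0.0621]
orientation: [179.9, -0.0, 27.2]
ft_force: [-1.0, 0.0, -0.7]
grip_width: 0.0599
grasp_force: 0.0
```

Request:
play_rows([
  [[0,0,0.08,0],[0,0,0.16,0],[0,0,0.24,0],[0,0,0.32,0],[0,0,0.32,0],[0,0,0.32,0],[0.05,0,0.32,0],[0.1,0,0.32,0]],
])

```text
time_s: 6.17
tcp_pos: [0.4405, -0.0224, 0.0308]
orientation: [179.9, -0.0, 27.3]
ft_force: [-0.0, -0.8, 0.0]
grip_width: 0.0598
grasp_force: 0.0
```

Run:
```python
from h import *
togo(.4576,-.0119);a=look()
b,_=ctrl.camera('scene');c,_=ctrl.camera('wrist')
i=ctrl.camera_info('scene')
p=np.linalg.inv(i['T'])@[.45,0,.03,1];u,v=int(i['fx']*p[0]/p[2]+i['cx']),int(i['fy']*p[1]/p[2]+i['cy']);print(u,v)
x,y=max(0,min(u-100,312)),max(0,min(v-75,234))
cv2.imwrite('pics/s2.png',np.hstack([cv2.resize(b[y:y+150,x:x+200],(400,300),interpolation=3),cv2.resize(c,(400,300))]))
```

```text
tcp [ 0.4405 -0.0224  0.0308] [179.9  -0.   27.3] tool d mm [20.  -1.5]
t 6.2667 rack (array([488.2,  26.7]), array([89.8, 70. ]), 27.25, 509) err x,y mm (guide axes) [-151.6  176.5] conf 0.73
274 178
```

View pics/s2.png

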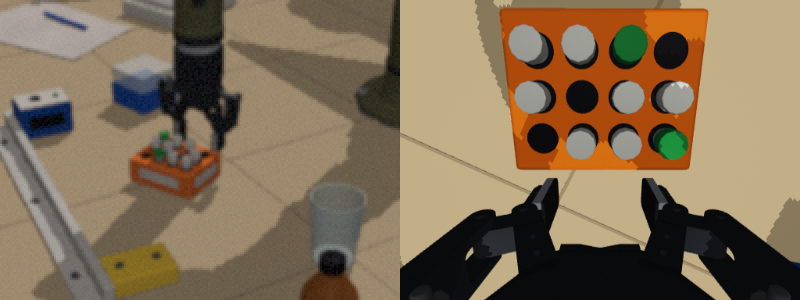

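The fingers straddle the middle of the long side (wrist view: fingers at (545,200) and (660,200), rack from x=515 to 690). They are about 9 mm short of contact and below rack height.

Request:
play_rows([
  [[0.01,0,0,0],[0.02,0,0,0],[0.03,0,0,0],[0.04,0,0,0],[0.06,0,0,0],[0.08,0,0,0],[0.1,0,0,0],[0.12,0,0,0]],
])

```text
time_s: 7.03
tcp_pos: [0.45, -0.0169, 0.0302]
orientation: [-180.0, 0.1, 27.3]
ft_force: [-1.7, -1.8, 1.7]
grip_width: 0.0598
grasp_force: 1.1
```

Request:
play_rows([
  [[0.045,-0.013,0,0.016],[0.09,-0.025,0,0.032],[0.136,-0.036,0,0.048],[0.18,-0.045,0,0.064],[0.23,-0.054,0,0.08],[0.27,-0.062,0,0.096],[0.32,-0.068,0,0.112],[0.37,-0.074,0,0.128]],
])

```text
time_s: 7.7
tcp_pos: [0.4792, 0.0067, 0.03]
orientation: [-180.0, 0.1, 16.2]
ft_force: [-1.6, -0.9, -0.1]
grip_width: 0.0597
grasp_force: 0.9
```

Run:
```python
from h import *
togo(.4576,-.0119)
c,d=ctrl.camera('wrist');m=ctrl.masks_of('wrist','rack')
print(rect('wrist',d,m[0]['pixels'],.033,.045));cv2.imwrite('pics/w3.png',c)
```

```text
tcp [0.4792 0.0067 0.03  ] [-1.80e+02  1.00e-01  1.62e+01] tool d mm [-26.   11.8]
(array([533.9,  20.4]), array([ 92.5, 109.3]), 16.34, 34832)
```

View pics/w3.png

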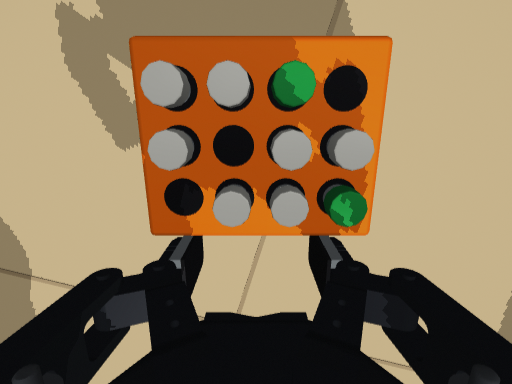

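The wrist view shows both fingers flush on the near face (finger tips at (190,245) and (325,245), face edge at row 235). The rack follows the gripper, now at 16.3°. I'll continue the arc.

Request:
play_rows([
  [[0.045,-0.013,0,0.016],[0.09,-0.025,0,0.032],[0.136,-0.036,0,0.048],[0.18,-0.045,0,0.064],[0.23,-0.054,0,0.08],[0.27,-0.062,0,0.096],[0.32,-0.068,0,0.112],[0.37,-0.074,0,0.128]],
])

```text
time_s: 8.47
tcp_pos: [0.5125, 0.0241, 0.03]
orientation: [180.0, 0.1, 5.3]
ft_force: [-1.7, 0.0, 0.5]
grip_width: 0.0597
grasp_force: 0.8
```

Request:
play_rows([
  [[0.045,-0.013,0,0.016],[0.09,-0.025,0,0.032],[0.136,-0.036,0,0.048],[0.18,-0.045,0,0.064],[0.23,-0.054,0,0.08],[0.27,-0.062,0,0.096],[0.32,-0.068,0,0.112],[0.37,-0.074,0,0.128]],
])

```text
time_s: 9.13
tcp_pos: [0.5487, 0.0351, 0.03]
orientation: [180.0, 0.1, -5.7]
ft_force: [-2.0, -0.0, 0.7]
grip_width: 0.0599
grasp_force: 0.9
```

```bash
cat >> h.py <<'E'
def wlook():
    c,d=ctrl.camera('wrist');m=ctrl.masks_of('wrist','rack')
    r=rect('wrist',d,m[0]['pixels'],.033,.045);p=r[0]/1000;w=np.radians(YG)
    g=[p@[np.cos(w),np.sin(w)],p@[-np.sin(w),np.cos(w)]];print(ctrl.read_state()['time_s'],r,'err',np.round(1000*np.array(g)-[634.3,-98.7],1))
    m=ctrl.masks_of('wrist','guide')
    if m:
        p=pts('wrist',d,m[0]['pixels']);p=p[(p[:,2]>.026)&(p[:,2]<.034)]
        if len(p)>200:
            q=cv2.minAreaRect((p[:,:2]*1000).astype(np.float32));print('guide',np.round(cv2.boxPoints(q),1).tolist(),'face xg',np.round(np.percentile(1000*p[:,:2]@[np.cos(w),np.sin(w)],[1,50,99]),1))
    return c
E
python3 - <<'E'
from h import *
togo(.4576,-.0119)
wlook()
E
```

```text
tcp [0.5487 0.0351 0.03  ] [ 1.8e+02  1.0e-01 -5.7e+00] tool d mm [-86.   55.8]
9.2333 (array([606.1,  27.3]), array([109.4,  89.4]), 84.31, 34635) err [-34.4 189.4]
```

Request:
play_rows([
  [[0.04,0,0,0],[0.08,0,0,0],[0.12,0,0,0],[0.16,0,0,0],[0.2,0,0,0.003],[0.24,0,0,0.003],[0.28,0,0,0.003],[0.31,0,0,0.003]],
])

```text
time_s: 9.95
tcp_pos: [0.5808, 0.0319, 0.0303]
orientation: [180.0, -0.0, -5.9]
ft_force: [-1.0, -0.1, -0.9]
grip_width: 0.0598
grasp_force: 0.5
```

Run:
```python
from h import *
cv2.imwrite('pics/w4.png',wlook())
```

```text
10.05 (array([637.8,  24. ]), array([109.3,  89.3]), 84.09, 34155) err [ -2.5 189.5]
guide [[676.5999755859375, -93.5999984741211], [686.0, -94.5999984741211], [710.4000244140625, 133.60000610351562], [701.0, 134.6999969482422]] face xg [683.1 687.  691.6]
```

View pics/w4.png

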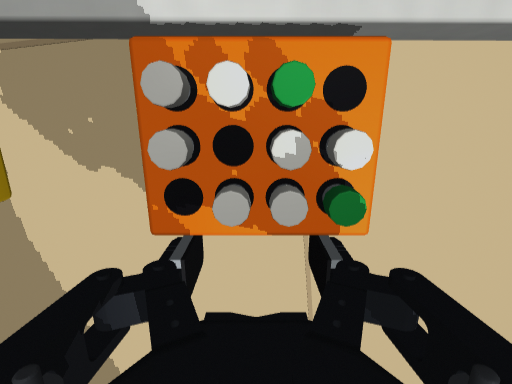

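The rack's far edge (row 38) is almost on the rail's face (dark band, rows 24–40) and parallel to it. I'll ease it in.

Request:
play_rows([
  [[0.005,0,0,0],[0.01,0,0,0],[0.015,0,0,0],[0.02,0,0,0],[0.025,0,0,0],[0.03,0,0,0],[0.03,0,0,0],[0.03,0,0,0]],
])

```text
time_s: 10.77
tcp_pos: [0.5832, 0.0317, 0.0303]
orientation: [180.0, 0.0, -5.9]
ft_force: [-2.2, -0.1, 1.1]
grip_width: 0.0601
grasp_force: 1.0
```

Request:
play_rows([
  [[0.005,0,0,0],[0.01,0,0,0],[0.015,0,0,0],[0.02,0,0,0],[0.02,0,0,0],[0.02,0,0,0],[0.02,0,0,0],[0.02,0,0,0]],
])

```text
time_s: 11.43
tcp_pos: [0.5854, 0.0314, 0.0303]
orientation: [180.0, -0.0, -5.9]
ft_force: [-0.4, -0.2, -0.1]
grip_width: 0.0602
grasp_force: 0.4
```

Run:
```python
from h import *
wlook()
```

```text
11.5333 (array([642.1,  23.5]), array([109.4,  89.6]), 83.85, 34575) err [  1.8 189.4]
guide [[676.2999877929688, -95.0], [690.2999877929688, -96.5], [715.2999877929688, 133.60000610351562], [701.2000122070312, 135.10000610351562]] face xg [683.1 689.3 696.2]
```

Request:
play_rows([
  [[0.005,0,0,0],[0.01,0,0,0],[0.015,0,0,0],[0.02,0,0,0],[0.02,0,0,0],[0.02,0,0,0],[0.02,0,0,0],[0.02,0,0,0]],
])

```text
time_s: 12.25
tcp_pos: [0.5873, 0.0312, 0.0303]
orientation: [180.0, -0.0, -5.9]
ft_force: [-0.7, 0.7, 0.7]
grip_width: 0.0598
grasp_force: 0.5
```

Request:
play_rows([
  [[-0.1,0,0,0],[-0.2,0,0,0],[-0.3,0,0,0],[-0.3,0,-0.1,0],[-0.3,0,-0.3,0],[-0.3,0,-0.5,0],[-0.3,0,-0.75,0],[-0.3,0,-1,0]],
])

```text
time_s: 12.92
tcp_pos: [0.557, 0.0344, 0.132]
orientation: [180.0, -0.0, -5.9]
ft_force: [0.8, -0.5, -0.2]
grip_width: 0.0598
grasp_force: 0.0
```

Request:
play_rows([
  [[0.1,-0.1,0,-0.07],[0.2,-0.2,0,-0.14],[0.3,-0.3,0,-0.21],[0.4,-0.42,0,-0.28],[0.5,-0.54,0,-0.35],[0.6,-0.66,0,-0.42],[0.7,-0.76,0,-0.48],[0.81,-0.84,0,-0.54]],
], grip=-0.06)

```text
time_s: 13.58
tcp_pos: [0.647, 0.1107, 0.1314]
orientation: [180.0, -0.1, 40.8]
ft_force: [-0.8, 0.4, 0.2]
grip_width: 0.0452
grasp_force: 0.0
```

Request:
play_rows([
  [[0,0,0,-0.07],[0,0,0,-0.14],[0,0,0,-0.21],[0,0,0,-0.28],[0,0,0,-0.35],[0,0,0,-0.42],[0,0,0,-0.47],[0,0,0,-0.505]],
])

```text
time_s: 14.25
tcp_pos: [0.6467, 0.1093, 0.1312]
orientation: [179.9, 0.0, 84.1]
ft_force: [-0.2, -0.2, 0.3]
grip_width: 0.0452
grasp_force: 0.0
```

Run:
```python
from h import *
togo(.647,.1094)
look();cv2.imwrite('pics/w5.png',wlook())
```

```text
tcp [0.6467 0.1093 0.1312] [179.9   0.   84.1] tool d mm [0.1 0.3]
t 14.35 rack (array([614.7,  69.5]), array([67.2, 35.9]), 33.86, 182) err x,y mm (guide axes) [-30.3 232.3] conf 0.79
14.45 (array([644.1,  33.1]), array([91.1, 89.6]), 84.21, 4951) err [  2.8 199.2]
guide [[693.2999877929688, 62.20000076293945], [707.7999877929688, 60.599998474121094], [727.2000122070312, 237.39999389648438], [712.7999877929688, 238.89999389648438]] face xg [683.6 690.1 697.4]
```

View pics/w5.png

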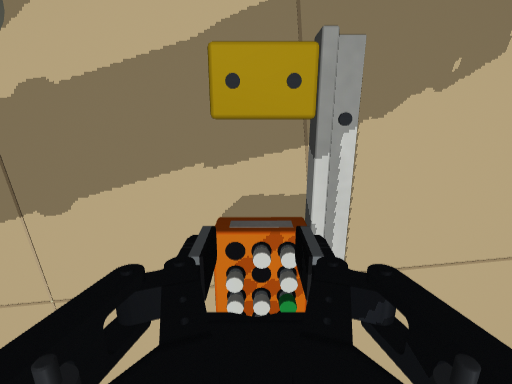

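The wrist view shows the gripper centred off the rack's bumper-side end (end edge at row 220, x 217–305), clear of the rail at right and the bumper (210–318, 42–118). I'll descend and push along -tool x.

Request:
play_rows([
  [[0,0,0.15,0],[0,0,0.3,0],[0,0,0.45,0],[0,0,0.6,0],[0,0,0.75,0],[0,0,0.87,0.002],[0,0,0.95,0.002],[0,0,1,0.002]],
])

```text
time_s: 15.17
tcp_pos: [0.6459, 0.1095, 0.0284]
orientation: [-179.9, 0.0, 83.7]
ft_force: [0.1, -0.7, -0.4]
grip_width: 0.0451
grasp_force: 0.0
```

Request:
play_rows([
  [[-0.03,0,0,0],[-0.06,0,0,0],[-0.09,0,0,0],[-0.12,0,0,0],[-0.15,0,0,0],[-0.18,0,0,0],[-0.21,0,0,0],[-0.24,0,0,0]],
])

```text
time_s: 15.83
tcp_pos: [0.6442, 0.0861, 0.0308]
orientation: [180.0, -0.1, 83.7]
ft_force: [-1.0, 2.0, 0.5]
grip_width: 0.0456
grasp_force: 1.0
```

Request:
play_rows([
  [[-0.05,0,0,0],[-0.1,0,0,0],[-0.15,0,0,0],[-0.2,0,0,0],[-0.25,0,0,0],[-0.3,0,0,0],[-0.35,0,0,0],[-0.4,0,0,0]],
])

```text
time_s: 16.5
tcp_pos: [0.6395, 0.0454, 0.0303]
orientation: [-180.0, 0.0, 83.7]
ft_force: [0.8, 1.8, 1.7]
grip_width: 0.045
grasp_force: 1.1
```

Run:
```python
from h import *
w=np.radians(YG);t=ctrl.read_state()['tcp_pos'][:2];print('tcp g',t@[np.cos(w),np.sin(w)],t@[-np.sin(w),np.cos(w)])
look();wlook()
```

```text
tcp g 0.6312245902166363 0.11217155306390751
t 16.6 rack (array([613.3,   6.1]), array([63.3, 44.2]), 84.47, 223) err x,y mm (guide axes) [-25.  169.1] conf 0.66
16.7 (array([637.3,  22.3]), array([23.6, 52.3]), 84.05, 3764) err [ -2.9 187.7]
guide [[682.7999877929688, -30.299999237060547], [697.5, -31.899999618530273], [717.5999755859375, 154.3000030517578], [702.7999877929688, 155.8000030517578]] face xg [682.9 689.3 696.5]
```

Request:
play_rows([
  [[-0.05,0,0,0],[-0.1,0,0,0],[-0.15,0,0,0],[-0.2,0,0,0],[-0.25,0,0,0],[-0.3,0,0,0],[-0.35,0,0,0],[-0.4,0,0,0]],
])

```text
time_s: 17.42
tcp_pos: [0.6351, 0.0055, 0.0303]
orientation: [-180.0, 0.0, 83.7]
ft_force: [-0.2, 0.9, -1.3]
grip_width: 0.0454
grasp_force: 0.5
```

Request:
play_rows([
  [[-0.05,0,0,0],[-0.1,0,0,0],[-0.15,0,0,0],[-0.2,0,0,0],[-0.25,0,0,0],[-0.3,0,0,0],[-0.35,0,0,0],[-0.4,0,0,0]],
])

```text
time_s: 18.08
tcp_pos: [0.6307, -0.0341, 0.0303]
orientation: [-180.0, 0.0, 83.7]
ft_force: [-0.4, 1.8, -0.9]
grip_width: 0.0452
grasp_force: 0.5
```

Request:
play_rows([
  [[-0.05,0,0,0],[-0.1,0,0,0],[-0.15,0,0,0],[-0.2,0,0,0],[-0.25,0,0,0],[-0.3,0,0,0],[-0.35,0,0,0],[-0.4,0,0,0]],
])

```text
time_s: 18.75
tcp_pos: [0.6263, -0.0739, 0.0303]
orientation: [-180.0, 0.0, 83.7]
ft_force: [-0.8, 1.1, -1.6]
grip_width: 0.0452
grasp_force: 0.5
```

Run:
```python
from h import *
w=np.radians(YG);t=ctrl.read_state()['tcp_pos'][:2];print('tcp g',t@[np.cos(w),np.sin(w)],t@[-np.sin(w),np.cos(w)])
im=look();b,_=ctrl.camera('scene')
cv2.imwrite('pics/s6.png',np.hstack([cv2.resize(im[110:240,280:440],(400,325),interpolation=3),cv2.resize(b[80:242,160:360],(400,325),interpolation=3)]))
```

```text
tcp g 0.6306289988034077 -0.007791664025971761
t 18.85 rack (array([ 594.4, -113.3]), array([64.9, 53.6]), 26.76, 265) err x,y mm (guide axes) [-31.3  48.4] conf 0.59
```

View pics/s6.png

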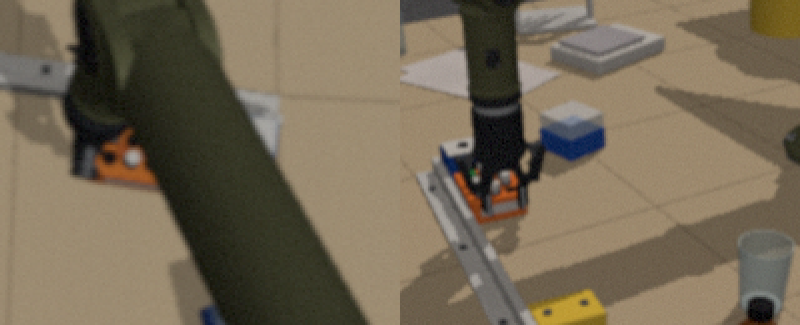

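The scene view (right) shows the rack (500,200) along the rail, a short gap from the reader (460,155), with the tip box untouched. About 25 mm remains.

Request:
play_rows([
  [[-0.03,0,0,0],[-0.06,0,0,0],[-0.09,0,0,0],[-0.12,0,0,0],[-0.15,0,0,0],[-0.17,0,0,0],[-0.19,0,0,0],[-0.21,0,0,0]],
])

```text
time_s: 19.57
tcp_pos: [0.6242, -0.0942, 0.0304]
orientation: [180.0, -0.0, 83.7]
ft_force: [0.2, 2.9, 1.9]
grip_width: 0.0455
grasp_force: 1.1
```

Request:
play_rows([
  [[-0.005,0,0,0],[-0.01,0,0,0],[-0.015,0,0,0],[-0.02,0,0,0],[-0.02,0,0,0],[-0.02,0,0,0],[-0.02,0,0,0],[-0.02,0,0,0]],
])

```text
time_s: 20.23
tcp_pos: [0.6239, -0.0962, 0.0303]
orientation: [180.0, 0.0, 83.7]
ft_force: [0.3, 1.9, 1.1]
grip_width: 0.0452
grasp_force: 1.1
```

Request:
play_rows([
  [[-0.005,0,0,0],[-0.01,0,0,0],[-0.015,0,0,0],[-0.02,0,0,0],[-0.02,0,0,0],[-0.02,0,0,0],[-0.02,0,0,0],[-0.02,0,0,0]],
])

```text
time_s: 20.9
tcp_pos: [0.6236, -0.0985, 0.0302]
orientation: [-180.0, 0.0, 83.7]
ft_force: [0.6, 1.5, 1.1]
grip_width: 0.0456
grasp_force: 0.9
```

Request:
play_rows([
  [[-0.005,0,0,0],[-0.01,0,0,0],[-0.015,0,0,0],[-0.02,0,0,0],[-0.02,0,0,0],[-0.02,0,0,0],[-0.02,0,0,0],[-0.02,0,0,0]],
])

```text
time_s: 21.57
tcp_pos: [0.6234, -0.1004, 0.0302]
orientation: [-180.0, 0.0, 83.7]
ft_force: [-0.2, 1.6, 1.0]
grip_width: 0.0454
grasp_force: 0.7
```

Request:
play_rows([
  [[-0.005,0,0,0],[-0.01,0,0,0],[-0.01,0,0,0],[-0.01,0,0,0],[-0.01,0,0,0],[-0.01,0,0,0],[-0.01,0,0,0],[-0.01,0,0,0]],
])

```text
time_s: 22.23
tcp_pos: [0.6233, -0.1012, 0.0303]
orientation: [-180.0, 0.0, 83.7]
ft_force: [-0.2, 0.8, 1.1]
grip_width: 0.0454
grasp_force: 0.9
```

Request:
play_rows([
  [[0.1,0,0,0],[0.2,0,0,0],[0.3,0,0,0],[0.3,0,-0.1,0],[0.3,0,-0.3,0],[0.3,0,-0.5,0],[0.3,0,-0.75,0],[0.3,0,-1,0]],
])

```text
time_s: 22.9
tcp_pos: [0.6264, -0.071, 0.1318]
orientation: [-180.0, 0.0, 83.8]
ft_force: [0.6, 0.3, -0.5]
grip_width: 0.0453
grasp_force: 0.0
```

Request:
play_rows([
  [[-0.1,-0.1,0,0.07],[-0.2,-0.2,0,0.14],[-0.3,-0.3,0,0.21],[-0.42,-0.4,0,0.28],[-0.54,-0.5,0,0.35],[-0.67,-0.6,0,0.42],[-0.8,-0.68,0,0.49],[-0.95,-0.75,0,0.55]],
], grip=-0.4)

```text
time_s: 23.57
tcp_pos: [0.5412, -0.1573, 0.1312]
orientation: [179.9, 0.0, 36.2]
ft_force: [0.6, 0.1, 0.1]
grip_width: 0.0596
grasp_force: 0.0
```

Request:
play_rows([
  [[0,0,0,0.07],[0,0,0,0.14],[0,0,0,0.21],[0,0,0,0.28],[0,0,0,0.35],[0,0,0,0.42],[0,0,0,0.47],[0,0,0,0.495]],
])

```text
time_s: 24.23
tcp_pos: [0.5419, -0.1572, 0.1312]
orientation: [180.0, -0.0, -6.3]
ft_force: [-0.4, 0.2, 0.5]
grip_width: 0.0603
grasp_force: 0.0
```

```bash
cat >> h.py <<'E'
def gap():
    w=np.radians(YG);G=np.array([[np.cos(w),np.sin(w)],[-np.sin(w),np.cos(w)]])*1000
    c,d=ctrl.camera('wrist')
    for n,z in [('rack',(.037,.043)),('reader',(.055,.063)),('guide',(.027,.033))]:
        m=ctrl.masks_of('wrist',n)
        if not m: print(n,'none');continue
        p=pts('wrist',d,m[0]['pixels']);p=p[(p[:,2]>z[0])&(p[:,2]<z[1])];g=p[:,:2]@G.T
        print(n,'n',len(p),'xg',np.round(np.percentile(g[:,0],[1,99]),1),'yg',np.round(np.percentile(g[:,1],[1,99]),1),'ang',round(cv2.minAreaRect(g.astype(np.float32))[2],2))
    return c
E
python3 - <<'E'
from h import *
togo(.542,-.158);cv2.imwrite('pics/w7.png',gap());look()
E
```

```text
tcp [ 0.5419 -0.1572  0.1312] [180.   -0.   -6.3] tool d mm [0.2 0.8]
rack n 12582 xg [592.5 679.8] yg [-154.7  -47.9] ang 89.91
reader n 9680 xg [596.4 679.3] yg [-212.3 -158.4] ang 0.5
guide n 7543 xg [682.7 696.6] yg [-219.7   95. ] ang 0.19
t 24.5333 rack (array([ 621.1, -147. ]), array([75.2, 89.7]), 84.55, 377) err x,y mm (guide axes) [-1.2 17.6] conf 0.8
```

View pics/w7.png

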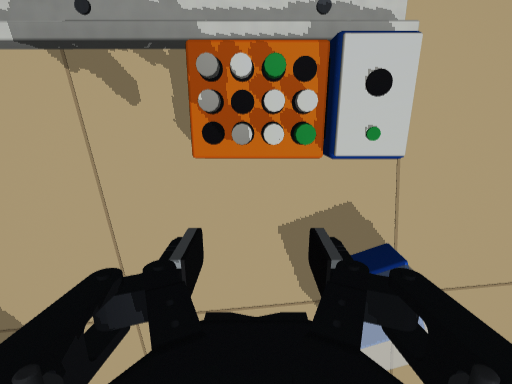

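The wrist view shows the rack (190–328, 40–157) beside the reader (330–420) and parallel to the rail, with gaps of about 1–2 mm. I'll press x gently until contact, then confirm the end by contact too.

Request:
play_rows([
  [[0,0,0.15,0],[0,0,0.3,0],[0,0,0.45,0],[0,0,0.6,0],[0,0,0.75,0],[0,0,0.87,0],[0,0,0.95,0],[0,0,1,0]],
])

```text
time_s: 25.2
tcp_pos: [0.5412, -0.1574, 0.0293]
orientation: [-180.0, 0.1, -6.1]
ft_force: [-1.2, 0.3, 0.9]
grip_width: 0.0599
grasp_force: 0.0
```

Request:
play_rows([
  [[0.04,0,0,0],[0.08,0,0,0],[0.12,0,0,0],[0.15,0,0,0],[0.18,0,0,0],[0.2,0,0,0],[0.22,0,0,0],[0.24,0,0,0]],
])

```text
time_s: 25.87
tcp_pos: [0.5657, -0.1602, 0.0304]
orientation: [180.0, -0.0, -6.1]
ft_force: [0.3, -0.2, -0.4]
grip_width: 0.0598
grasp_force: 0.0
```

Request:
play_rows([
  [[0.005,0,0,0],[0.01,0,0,0],[0.015,0,0,0],[0.02,0,0,0],[0.02,0,0,0],[0.02,0,0,0],[0.02,0,0,0],[0.02,0,0,0]],
])

```text
time_s: 26.53
tcp_pos: [0.5674, -0.1604, 0.0301]
orientation: [180.0, 0.0, -6.1]
ft_force: [-1.6, -0.4, -0.6]
grip_width: 0.0597
grasp_force: 0.6
```

Request:
play_rows([
  [[0.005,0,0,0],[0.01,0,0,0],[0.01,0,0,0],[0.01,0,0,0],[0.01,0,0,0],[0.01,0,0,0],[0.01,0,0,0],[0.01,0,0,0]],
])

```text
time_s: 27.2
tcp_pos: [0.5676, -0.1604, 0.0302]
orientation: [180.0, 0.1, -6.1]
ft_force: [-5.1, -0.0, 2.5]
grip_width: 0.0599
grasp_force: 2.6
```

Request:
play_rows([
  [[-0.1,0,0,0],[-0.2,0,0,0],[-0.3,0,0,0],[-0.3,0,-0.1,0],[-0.3,0,-0.3,0],[-0.3,0,-0.5,0],[-0.3,0,-0.75,0],[-0.3,0,-1,0]],
])

```text
time_s: 27.87
tcp_pos: [0.5387, -0.1572, 0.1321]
orientation: [180.0, -0.1, -6.1]
ft_force: [0.3, -0.3, -0.0]
grip_width: 0.0596
grasp_force: 0.0
```

Request:
play_rows([
  [[0.1,-0.1,0,-0.07],[0.2,-0.2,0,-0.14],[0.3,-0.3,0,-0.21],[0.4,-0.42,0,-0.28],[0.5,-0.54,0,-0.35],[0.6,-0.66,0,-0.42],[0.7,-0.76,0,-0.48],[0.81,-0.87,0,-0.54]],
], grip=-0.06)

```text
time_s: 28.53
tcp_pos: [0.6293, -0.0792, 0.1314]
orientation: [179.9, -0.1, 40.5]
ft_force: [-0.3, -0.2, 0.6]
grip_width: 0.0454
grasp_force: 0.0
```

Request:
play_rows([
  [[0,0,0,-0.07],[0,0,0,-0.14],[0,0,0,-0.21],[0,0,0,-0.28],[0,0,0,-0.35],[0,0,0,-0.42],[0,0,0,-0.47],[0,0,0,-0.507]],
])

```text
time_s: 29.2
tcp_pos: [0.6288, -0.0797, 0.1313]
orientation: [179.9, 0.0, 84.1]
ft_force: [-1.1, 1.0, 0.3]
grip_width: 0.0454
grasp_force: 0.0
```

Request:
play_rows([
  [[0,0,0.15,0],[0,0,0.3,0],[0,0,0.45,0],[0,0,0.6,0],[0,0,0.75,0],[0,0,0.87,0],[0,0,0.95,0],[0,0,1,0]],
])

```text
time_s: 29.87
tcp_pos: [0.6278, -0.0792, 0.0285]
orientation: [-179.9, -0.0, 83.9]
ft_force: [0.7, 0.2, 0.3]
grip_width: 0.0455
grasp_force: 0.0
```

Request:
play_rows([
  [[-0.03,0,0,0],[-0.06,0,0,0],[-0.09,0,0,0],[-0.12,0,0,0],[-0.15,0,0,0],[-0.17,0,0,0],[-0.19,0,0,0],[-0.21,0,0,0]],
])

```text
time_s: 30.53
tcp_pos: [0.6263, -0.1006, 0.0305]
orientation: [180.0, 0.0, 83.9]
ft_force: [-0.5, -1.6, -0.3]
grip_width: 0.0451
grasp_force: 0.0
```

Request:
play_rows([
  [[-0.005,0,0,0],[-0.01,0,0,0],[-0.015,0,0,0],[-0.02,0,0,0],[-0.02,0,0,0],[-0.02,0,0,0],[-0.02,0,0,0],[-0.02,0,0,0]],
])

```text
time_s: 31.2
tcp_pos: [0.626, -0.1015, 0.0303]
orientation: [-180.0, -0.0, 83.9]
ft_force: [0.2, 1.3, 0.3]
grip_width: 0.0455
grasp_force: 1.2
```

Request:
play_rows([
  [[-0.005,0,0,0],[-0.01,0,0,0],[-0.01,0,0,0],[-0.01,0,0,0],[-0.01,0,0,0],[-0.01,0,0,0],[-0.01,0,0,0],[-0.01,0,0,0]],
])

```text
time_s: 31.87
tcp_pos: [0.6261, -0.1016, 0.0303]
orientation: [180.0, -0.1, 83.9]
ft_force: [0.9, 4.6, 0.6]
grip_width: 0.0451
grasp_force: 2.6
```

Request:
play_rows([
  [[-0.005,0,0,0],[-0.01,0,0,0],[-0.01,0,0,0],[-0.01,0,0,0],[-0.01,0,0,0],[-0.01,0,0,0],[-0.01,0,0,0],[-0.01,0,0,0]],
])

```text
time_s: 32.53
tcp_pos: [0.6261, -0.1016, 0.0304]
orientation: [180.0, -0.2, 83.9]
ft_force: [0.7, 6.9, -0.1]
grip_width: 0.0456
grasp_force: 3.3
```

Request:
play_rows([
  [[0.1,0,0,0],[0.2,0,0,0],[0.3,0,0,0],[0.4,0,-0.1,0],[0.5,0,-0.3,0],[0.6,0,-0.5,0],[0.7,0,-0.75,0],[0.8,0,-1,0]],
])

```text
time_s: 33.2
tcp_pos: [0.6342, -0.0234, 0.1319]
orientation: [-180.0, 0.0, 83.9]
ft_force: [0.9, -0.6, 0.2]
grip_width: 0.0452
grasp_force: 0.0
```

Request:
play_rows([
  [[0.1,-0.1,0,0],[0.2,-0.2,0,0],[0.3,-0.3,0,0],[0.4,-0.4,0,0],[0.5,-0.5,0,0],[0.6,-0.6,0,0],[0.7,-0.7,0,0],[0.8,-0.8,0,0]],
])

```text
time_s: 33.87
tcp_pos: [0.5622, 0.0644, 0.1299]
orientation: [-180.0, 0.0, 83.9]
ft_force: [-0.2, 0.3, 0.1]
grip_width: 0.0451
grasp_force: 0.0
```

Request:
play_rows([
  [[0.1,-0.1,0,0],[0.2,-0.1,0,0],[0.3,-0.1,0,0],[0.4,-0.1,0,0],[0.5,-0.1,0,0],[0.6,-0.1,0,0],[0.7,-0.1,0,0],[0.8,-0.1,0,0]],
])

```text
time_s: 34.53
tcp_pos: [0.5622, 0.1451, 0.1302]
orientation: [-180.0, -0.0, 83.9]
ft_force: [0.9, -0.3, -0.5]
grip_width: 0.0452
grasp_force: 0.0
```

Run:
```python
from h import *
im=look();d=ctrl.camera('top')[1];print('reader',rect('top',d,ctrl.masks_of('top','reader')[0]['pixels'],.05,.07))
cv2.imwrite('pics/t8.png',cv2.resize(im[100:250,240:440],(800,600),interpolation=3))
for n in ['bottle','beaker','tipbox']: print(n,ctrl.tip_of('top',n)[:1])
```

```text
t 34.6333 rack (array([ 620.6, -165.3]), array([110.9,  92.8]), 83.9, 954) err x,y mm (guide axes) [ 0.2 -0.6] conf 0.58
reader (array([ 610.9, -248.4]), array([60.4, 91.1]), 83.62, 682)
bottle [{'centre': [0.5419, 0.4331, 0.0001], 'conf': 0.76}]
beaker [{'centre': [0.429, 0.2975, 0.0011], 'conf': 0.85}]
tipbox [{'centre': [0.4166, -0.2658, 0.0014], 'conf': 0.66}]
```

View pics/t8.png

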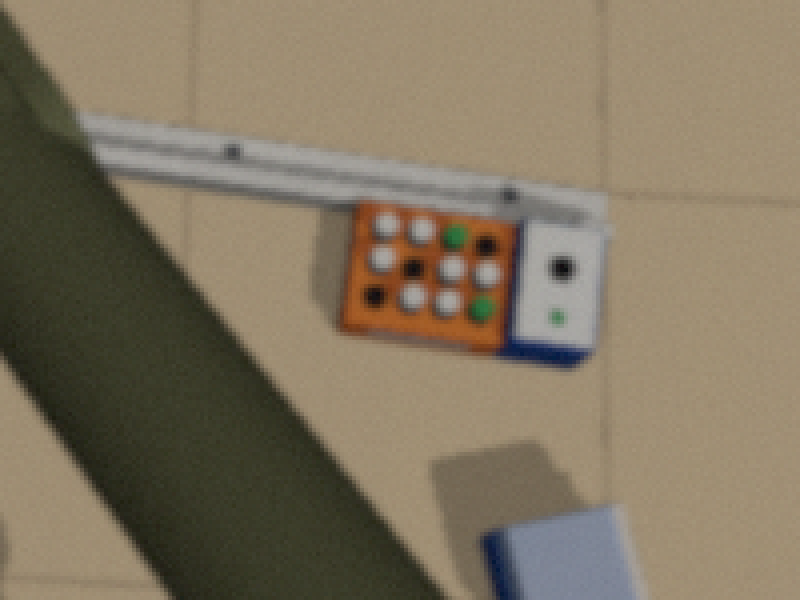

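The rack sits flush against the rail and the reader: its right edge (515) meets the reader, and its top edge (205–220) meets the rail. Both contacts showed up as force, and the pose error is under 1 mm.

```bash
python3 -c "
from workcell import ctrl
print(ctrl.sign_off())"
```

```text
the job is handed in; nothing more can be done
None
```

The rack is docked flush against the guide rail and right up against the blue code reader, measured within about 1 mm on both axes, and the job was handed in at about 35 s (no verdict was returned).

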